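# Turn a row of punch dies round into the second rack

### The job

Four punch dies stand in a row on one of two wooden racks; the black knob marks the head of each rack. The next job runs the dies last first, so move all four to the empty rack in reverse order: the die nearest the knob on the full rack goes to the seat farthest from the knob on the empty rack, the second nearest to the second farthest, and so on. Each die ends standing upright on the floor of its own seat, inside the rim, let go and at rest.

Things in the scene. Friction and masses are not known exactly. Their poses are not given: they have to be found in the camera images.
- rack_full: Rack with the four dies at the start: fixed wooden board 300x72x10 mm, black knob (22 mm across, top 34 mm up) on its head end. Origin on the table under the row's middle; x along the row, knob at x=+146 mm. Seats at x=+105, +35, -35, -105 mm, y=0: round steel dishes, 48 mm across inside, 53 outside; floor 14 mm, rim 17 mm above the table. Mind the tall lever punch at the table's far left.
- rack_empty: Rack with empty seats at the start: fixed wooden board 300x72x10 mm, black knob (22 mm across, top 34 mm up) on its head end. Origin on the table under the row's middle; x along the row, knob at x=+146 mm. Seats at x=+105, +35, -35, -105 mm, y=0: round steel dishes, 48 mm across inside, 53 outside; floor 14 mm, rim 17 mm above the table.
- die_wide: Turned light grey metal punch die, the widest: 31 mm across its body, 40 mm tall, with a narrower round neck on top. Loose; stands upright in a seat of the full rack at the start. Origin: centre of its underside, z up along its axis. Grip across the body from above, closing across the row, fingertips just above the rim.
- die_medium: Turned light grey metal punch die, the middling one: 25 mm across its body, 34 mm tall, with a narrower round neck on top. Loose; stands upright in a seat of the full rack at the start. Origin: centre of its underside, z up along its axis. Grip across the body from above, closing across the row, fingertips just above the rim.
- die_brass: Turned brass punch die, the smallest: 17 mm across its body, 30 mm tall, with a narrower neck on top. Loose; stands upright in a seat of the full rack at the start. Origin: centre of its underside, z up along its axis. Grip across the body from above, closing across the row, fingertips just above the rim.
- die_long: Turned steel punch die, the tallest: a straight cylinder 23 mm across and 60 mm tall, with a groove round its top. Loose; stands upright in a seat of the full rack at the start. Origin: centre of its underside, z up along its axis. Grip across the body from above, closing across the row, fingertips just above the rim.
- seat_die_wide: The round dish on the full rack in which die_wide stands at the start (the four dishes look alike; fixed, and it stays there, so it marks that die's starting place). Origin: centre of its underside, 10 mm above the table; its floor is 4 mm and its rim 7 mm higher.
- seat_die_medium: The round dish on the full rack in which die_medium stands at the start (the four dishes look alike; fixed, and it stays there, so it marks that die's starting place). Origin: centre of its underside, 10 mm above the table; its floor is 4 mm and its rim 7 mm higher.
- seat_die_brass: The round dish on the full rack in which die_brass stands at the start (the four dishes look alike; fixed, and it stays there, so it marks that die's starting place). Origin: centre of its underside, 10 mm above the table; its floor is 4 mm and its rim 7 mm higher.
- seat_die_long: The round dish on the full rack in which die_long stands at the start (the four dishes look alike; fixed, and it stays there, so it marks that die's starting place). Origin: centre of its underside, 10 mm above the table; its floor is 4 mm and its rim 7 mm higher.
Mind the look-alikes: they are no part of the job. What is shaped like the die_long but green or purple is not meant.

How it is judged:
At the end, for the whole second after the job is handed in: The die that began at row position x on the full rack (x towards the knob) is in the seat at -x on the empty rack: within 15 mm of its centre along and across the row, on its floor within 3.5 mm, upright within 0.1 rad. So for all four, released and at rest (((x of seat_die_wide in the frame of rack_full between 0.085 and 0.125 m and x of die_wide in the frame of rack_empty between -0.12 and -0.09 m) or (x of seat_die_wide in the frame of rack_full between 0.015 and 0.055 m and x of die_wide in the frame of rack_empty between -0.05 and -0.02 m) or (x of seat_die_wide in the frame of rack_full between -0.055 and -0.015 m and x of die_wide in the frame of rack_empty between 0.02 and 0.05 m) or (x of seat_die_wide in the frame of rack_full between -0.125 and -0.085 m and x of die_wide in the frame of rack_empty between 0.09 and 0.12 m)) and y of die_wide in the frame of rack_empty between -0.015 and 0.015 m and z of die_wide in the frame of rack_empty between 0.0105 and 0.0175 m and angle between each of die_wide, die_medium, die_brass, die_long's own z axis and vertical below 0.1 rad and linear speed of each of die_wide, die_medium, die_brass, die_long below 0.02 m/s and ((x of seat_die_medium in the frame of rack_full between 0.085 and 0.125 m and x of die_medium in the frame of rack_empty between -0.12 and -0.09 m) or (x of seat_die_medium in the frame of rack_full between 0.015 and 0.055 m and x of die_medium in the frame of rack_empty between -0.05 and -0.02 m) or (x of seat_die_medium in the frame of rack_full between -0.055 and -0.015 m and x of die_medium in the frame of rack_empty between 0.02 and 0.05 m) or (x of seat_die_medium in the frame of rack_full between -0.125 and -0.085 m and x of die_medium in the frame of rack_empty between 0.09 and 0.12 m)) and y of die_medium in the frame of rack_empty between -0.015 and 0.015 m and z of die_medium in the frame of rack_empty between 0.0105 and 0.0175 m and ((x of seat_die_brass in the frame of rack_full between 0.085 and 0.125 m and x of die_brass in the frame of rack_empty between -0.12 and -0.09 m) or (x of seat_die_brass in the frame of rack_full between 0.015 and 0.055 m and x of die_brass in the frame of rack_empty between -0.05 and -0.02 m) or (x of seat_die_brass in the frame of rack_full between -0.055 and -0.015 m and x of die_brass in the frame of rack_empty between 0.02 and 0.05 m) or (x of seat_die_brass in the frame of rack_full between -0.125 and -0.085 m and x of die_brass in the frame of rack_empty between 0.09 and 0.12 m)) and y of die_brass in the frame of rack_empty between -0.015 and 0.015 m and z of die_brass in the frame of rack_empty between 0.0105 and 0.0175 m and ((x of seat_die_long in the frame of rack_full between 0.085 and 0.125 m and x of die_long in the frame of rack_empty between -0.12 and -0.09 m) or (x of seat_die_long in the frame of rack_full between 0.015 and 0.055 m and x of die_long in the frame of rack_empty between -0.05 and -0.02 m) or (x of seat_die_long in the frame of rack_full between -0.055 and -0.015 m and x of die_long in the frame of rack_empty between 0.02 and 0.05 m) or (x of seat_die_long in the frame of rack_full between -0.125 and -0.085 m and x of die_long in the frame of rack_empty between 0.09 and 0.12 m)) and y of die_long in the frame of rack_empty between -0.015 and 0.015 m and z of die_long in the frame of rack_empty between 0.0105 and 0.0175 m); the robot touches nothing.
It also fails if it takes over 118 s, if anything falls off the work surface, if the arm or the gripper's body presses on something with over 40 N, if the wrist force passes 120 N, or if a joint passes its speed limit or range.

### The arm

A 6-joint arm with a two-finger parallel gripper is mounted at the origin on a cart in front of the work surface, level with it; the furniture and walls round the work are solid. World frame = base frame: x ahead of the robot, y to its left, z up, the work surface at z = 0. Lengths are in m, angles in rad, forces in N, time in s.
With the tool pointing down it reaches from about 0.325 to 1 m from the base axis. Payload 5.1 kg.
Tool frame: the origin (TCP) lies at the centre of the arm's flange, where the gripper is bolted on; the fingertips stand 173 mm ahead of it and the grasp point (between the pads) lies 155 mm ahead of it; z points along the fingers, y is the direction in which the jaws open and shut (so a half turn about z gives the same grasp; the last joint's range is limited). The gripper opens to 85 mm and grips with 20 to 120 N. Pads are 22 mm wide; open, the fingers measure 114 mm over their backs; the gripper's body (76 mm by 85 mm) begins 54 mm behind the grasp point. The pads swing forward as they close: fully open they stand 13 mm farther back than shut.
Start: joints at [1.091, 0.124, 1.65, -0, 1.367, -0.083], TCP at [0.251, 0.599, 0.405] pointing down, gripper open.
Joint ranges: [-2.61, 2.61], [-1.02, 2.33], [0.03, 2.71], [-1.35, 4.49], [0.32, 2.68], [-2.91, 2.91]. Speed limits (rad/s): [2.57, 2.57, 3.14, 3.14, 3.14, 3.14].

### API

Orientations are given as a unit quaternion [w, x, y, z].
In Python, from station import env gives the robot as it stands.
- The arm moves only by the shell command python3 -m crank 'ROWS'. ROWS is a JSON object of lists of equal length, an entry for each row: "dp": the shift along the tool's x, y, z in cm, a list of three; "rot": the turn, a rotation vector about the tool's x, y, z in rad, a list of three; "jaw": the gripper's target within -1 to 1 (fully open at 1, half-way at 0, shut at -1). In form: {"dp": [[tx, ty, tz], ...], "rot": [[ax, ay, az], ...], "jaw": [jaw, ...]}. A call has 1 to 8 rows; each row shifts and turns the pose as measured when the row begins, along the tool's axes as they then stand; what a row does not reach is not made up. A row lasts 1/10 s, in which the tool goes at most 50 mm and 8.59 degrees, less where a joint would pass 70% of its speed; a pose out of reach is approached as far as the arm can. A call is refused whole if a number of a shift passes 5 or a number of a turn 0.15, either way. A call with a gripper value outside its range is refused whole. The fingers move at their own pace and stop on an object; the grip force is fixed at half the most. Time passes only in rows, so rows that do not move let the fingers close. It gives the time, the measured TCP pose, the force and the opening at its end, in the units of the state.
- env.get_obs(): the state, without advancing time (a new reading comes with each control period).
- env.camera(name): name is "scene" or "top" or "wrist"; returns a dict with "img" (384x512x3 uint8, blue, green, red), "depth" (384x512 float32, m along the optical axis (not along the pixel's ray), 0 where there is no reading), "fx", "fy", "cx", "cy" (pixels), "R" (3x3) and "t" (3): a world point X has camera coordinates R X + t. Camera axes: x right, y down, z forward; pixel columns grow to the right and rows downward; lengths in m; the calibration is good to about 2 mm. The wrist camera is an equidistant fisheye: a pixel r from the principal point sees the ray r / f radians off the axis. A picture is of the moment at which its call begins.
- env.job_done(): hands the job in, once; it reports no verdict.
The state is a dict: "t": time; "qpos": joint angles; "joint_velocities": joint speeds; "tau": joint torques, N m; "tcp_pos": TCP position; "tool_rot": TCP orientation; "wrist_force": force on the tool from outside, world axes, zero at the start; "ft_torque": the same for the moment, N m; "width": opening from 0.0 (shut) to 1.0 (fully open).
Only numpy, scipy, OpenCV 4.12 (cv2) and the standard library are available. Lean on these libraries where they do the work, as an engineer would, in place of code of your own. Each camera call takes 0.05 s, during which the arm holds its last target. There are 200 camera calls.

## Working session

There is one attempt and no reset: what is moved stays moved. The work goes in short steps, Python scripts to look and compute and a shell command to move; the robot and the scene stay as the last step left them, time stands still between calls to the robot, and variables do not carry over. Pictures are saved under pics/ and viewed, about 12 in all and at most 16, crops included, and the job is handed in when it is done.

```bash
ls; mkdir -p pics
python3 - <<'E'
from station import env
import cv2
o=env.get_obs();print({k:o[k] for k in('t','tcp_pos','tool_rot','width')})
for n in('scene','top'):
    c=env.camera(n);cv2.imwrite(f'pics/{n}0.png',c['img']);print(n,c['fx'],c['cx'],c['cy'],c['R'],c['t'])
E
```

```text
pics
{'t': 0.0, 'tcp_pos': array([0.25112368, 0.59926326, 0.40344601]), 'tool_rot': array([-2.82678720e-04,  1.97097743e-01,  9.80383285e-01, -1.00706108e-03]), 'width': 1.0009968985066438}
scene 348.3834088230493 255.7360977591964 191.19379453785092 [[ 0.78181988 -0.62342325 -0.01005659]
 [-0.46171473 -0.56803513 -0.68128967]
 [ 0.41901932  0.53728908 -0.73194485]] [-0.43859388  0.24176056  0.74189553]
top 346.74968247099156 256.264842850426 194.74478682257725 [[-0.00283115 -0.99998222  0.00524761]
 [-0.99669208  0.00239554 -0.08123517]
 [ 0.08122115 -0.00546024 -0.99668115]] [-0.04801003  0.53319046  0.95488558]
```

View pics/scene0.png

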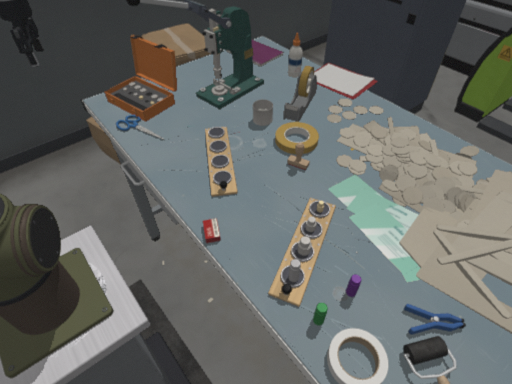

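View pics/top0.png

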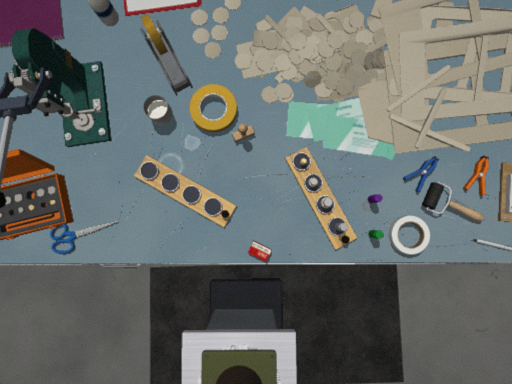

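Top view: the empty rack is at about (185,190) with its knob at (225,213). The full rack is at (322,197) with its knob at (345,240). The green (376,234) and purple (375,199) cylinders stand off the rack and are decoys. Next I measure both racks and crop the full one.

```bash
cat > h.py <<'E'
from station import env
import numpy as np, cv2
from scipy.spatial.transform import Rotation as Ro
def ray(c,u,v,z):
    d=c['R'].T@np.array([(u-c['cx'])/c['fx'],(v-c['cy'])/c['fy'],1]);o=-c['R'].T@c['t']
    return o+d*(z-o[2])/d[2]
def proj(c,X):
    p=c['R']@np.asarray(X)+c['t'];return np.array([c['fx']*p[0]/p[2]+c['cx'],c['fy']*p[1]/p[2]+c['cy']])
def plan(x,y,z=None,ax=None):
    "cm in tool axes to go to world x,y,(z); ax = world angle wanted for jaw axis -> turn about tool z"
    o=env.get_obs();w,a,b,c=o['tool_rot'];R=Ro.from_quat([a,b,c,w]).as_matrix()
    d=np.array([x,y,o['tcp_pos'][2] if z is None else z])-o['tcp_pos']
    print('tcp',o['tcp_pos'].round(4),'t',round(o['t'],2),'dp cm',(R.T@d*100).round(2),'w',round(o['width'],3))
    ya=np.arctan2(R[1,1],R[0,1]);print('tool z',R[:,2].round(4),'jaw ang',round(ya,3), 'q6',round(o['qpos'][5],3))
    if ax is not None:
        e=(ya-ax+np.pi/2)%np.pi-np.pi/2;print('rot about tool z',round(e,3))
E
cat > m.py <<'E'
from h import *
for n in('top','scene'):
    c=env.camera(n);hsv=cv2.cvtColor(c['img'],cv2.COLOR_BGR2HSV)
    m=cv2.inRange(hsv,(8,70,90),(28,255,255));m=cv2.morphologyEx(m,cv2.MORPH_CLOSE,np.ones((3,3)))
    cs=cv2.findContours(m,cv2.RETR_EXTERNAL,cv2.CHAIN_APPROX_NONE)[0]
    for k in cs:
        if cv2.contourArea(k)<500: continue
        P=np.array([ray(c,*p,.010)[:2] for p in k[:,0].astype(float)],np.float32)
        (cx,cy),(w,h),a=cv2.minAreaRect(P)
        if not(.27<max(w,h)<.34): continue
        B=cv2.boxPoints(((cx,cy),(w,h),a));e=[B[1]-B[0],B[2]-B[1]];e=max(e,key=np.linalg.norm);
        if e[0]>0:e=-e
        print(n,'centre',round(cx,4),round(cy,4),'size',round(w,3),round(h,3),'row dir to robot',np.arctan2(e[1],e[0]).round(3),'px',k[:,0].mean(0))
c=env.camera('top');cv2.imwrite('pics/c1.png',cv2.resize(c['img'][135:265,120:400],None,fx=2.8,fy=2.8,interpolation=cv2.INTER_CUBIC))
E
python3 m.py
```

```text
top centre 0.5461 0.1545 size 0.299 0.072 row dir to robot -2.087 px [178.62453532 187.16728625]
top centre 0.5261 -0.2324 size 0.299 0.072 row dir to robot -2.652 px [322.18410042 200.41004184]
scene centre 0.5224 -0.2357 size 0.299 0.07 row dir to robot -2.652 px [302.54893617 251.37446809]
scene centre 0.5407 0.1498 size 0.299 0.07 row dir to robot -2.086 px [219.48404255 160.23404255]
scene centre 0.9188 0.9331 size 0.319 0.106 row dir to robot -1.72 px [188.90361446  36.42168675]
```

View pics/c1.png

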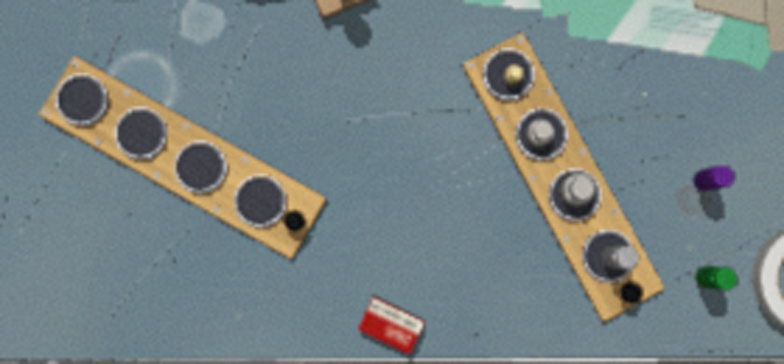

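Both cameras agree on the row angles, and the centres differ by 4–5 mm, so I'll average them and correct from close up. From the knob, the full rack holds: tall steel (long) at crop (621,258), wide (578,190), medium (541,132), brass (513,73). I turn the tool first, then translate.

```bash
python3 -m crank '{"dp":[[0,0,0],[0,0,0],[0,0,0],[0,0,0],[0,0,0],[0,0,0],[0,0,0],[0,0,0]],"rot":[[0,0,0.15],[0,0,0.15],[0,0,0.15],[0,0,0.15],[0,0,0.15],[0,0,0.15],[0,0,0.15],[0,0,0.15]],"jaw":[1,1,1,1,1,1,1,1]}'
python3 -m crank '{"dp":[[0,0,0],[0,0,0],[0,0,0],[0,0,0],[0,0,0],[0,0,0],[0,0,0],[0,0,0]],"rot":[[0,0,0.15],[0,0,0.15],[0,0,0.15],[0,0,0.15],[0,0,0.15],[0,0,0.15],[0,0,0.1],[0,0,0]],"jaw":[1,1,1,1,1,1,1,1]}'
python3 -c "
from h import *
plan(0.45,0.15,0.38,-1.081)"
```

```text
t: 1.05
tcp_pos: [0.251, 0.599, 0.4021]
tool_rot: [0.001, 0.718, 0.696, -0.002]
wrist_force: [0.6, 0.6, -0.4]
width: 0.999
t: 1.85
tcp_pos: [0.2508, 0.5987, 0.4003]
tool_rot: [0.003, 0.965, 0.264, -0.002]
wrist_force: [-0.3, 0.5, 1.1]
width: 1.001
tcp [0.2508 0.5987 0.4003] t 1.85 dp cm [-5.65 48.76  2.24] w 1.001
tool z [-0.0032 -0.0062 -1.    ] jaw ang -1.037 q6 2.129
rot about tool z 0.044
```

```bash
python3 -m crank '{"dp":[[-0.6,4.9,0.2],[-0.6,4.9,0.2],[-0.6,4.9,0.2],[-0.6,4.9,0.2],[-0.6,4.9,0.2],[-0.6,4.9,0.2],[-0.6,4.9,0.2],[-0.6,4.9,0.2]],"rot":[[0,0,0.04],[0,0,0],[0,0,0],[0,0,0],[0,0,0],[0,0,0],[0,0,0],[0,0,0]],"jaw":[1,1,1,1,1,1,1,1]}'
python3 -c "
from h import *
plan(0.431,-0.283,0.36,-1.081)"
```

```text
t: 2.65
tcp_pos: [0.3995, 0.2298, 0.3849]
tool_rot: [0.002, 0.966, 0.259, -0.001]
wrist_force: [1.3, -0.0, 0.2]
width: 1.001
tcp [0.3995 0.2298 0.3849] t 2.65 dp cm [-22.94  45.95   2.73] w 1.001
tool z [-6.0e-04 -4.7e-03 -1.0e+00] jaw ang -1.046 q6 1.454
rot about tool z 0.035
```

```bash
python3 -m crank '{"dp":[[-2.3,4.4,0.3],[-2.3,4.4,0.3],[-2.3,4.4,0.3],[-2.3,4.4,0.3],[-2.3,4.4,0.3],[-2.3,4.4,0.3],[-2.3,4.4,0.3],[-2.3,4.4,0.3]],"rot":[[0,0,0.035],[0,0,0],[0,0,0],[0,0,0],[0,0,0],[0,0,0],[0,0,0],[0,0,0]],"jaw":[1,1,1,1,1,1,1,1]}'
python3 -c "
from h import *
plan(0.431,-0.283,0.36,-1.081)"
```

```text
t: 3.45
tcp_pos: [0.4048, -0.1699, 0.3655]
tool_rot: [0.004, 0.968, 0.252, 0.004]
wrist_force: [2.0, 0.2, 0.3]
width: 1.002
tcp [ 0.4048 -0.1699  0.3655] t 3.45 dp cm [-3.23 11.15  0.65] w 1.002
tool z [ 0.0104 -0.0064 -0.9999] jaw ang -1.062 q6 0.542
rot about tool z 0.019
```

```bash
python3 -m crank '{"dp":[[-1.1,3.9,0.2],[-1.1,3.9,0.2],[-1.0,3.4,0.2],[0,0,0]],"rot":[[0,0,0.02],[0,0,0],[0,0,0],[0,0,0]],"jaw":[1,1,1,1]}'
cat > wl.py <<'E'
from h import *
import sys
c=env.camera('wrist');cv2.imwrite('pics/%s.png'%sys.argv[1],c['img'])
print(c['fx'],c['fy'],c['cx'],c['cy'],c['R'].round(3).tolist(),c['t'].round(3),'cam',(-c['R'].T@c['t']).round(4))
np.savez('pics/%s.npz'%sys.argv[1],**c)
E
python3 wl.py w1
python3 -c "
from h import *
plan(0.431,-0.283,0.36,-1.081)"
```

```text
t: 3.85
tcp_pos: [0.4286, -0.2938, 0.3607]
tool_rot: [0.005, 0.97, 0.242, 0.005]
wrist_force: [-0.3, 0.3, -0.2]
width: 1.001
297.3186396354542 297.3186396354542 257.470278397492 187.19927642196032 [[0.471, -0.882, 0.013], [-0.854, -0.452, 0.256], [-0.22, -0.132, -0.967]] [-0.466  0.212  0.391] cam [ 0.4866 -0.264   0.3301]
tcp [ 0.4284 -0.2923  0.3605] t 3.9 dp cm [ 0.67 -0.7   0.05] w 1.003
tool z [ 0.0114 -0.0071 -0.9999] jaw ang -1.081 q6 0.377
rot about tool z 0.0
```

View pics/w1.png

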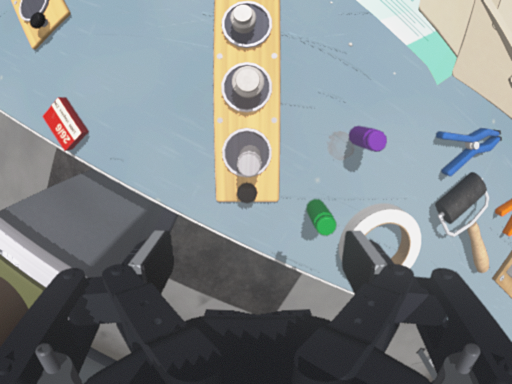

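The wrist view shows the seat rims at about (247,153), (247,87), (247,24), and the knob top at (247,192). The steel long die is nearest the knob. I cast these through the fisheye model.

```bash
cat >> h.py <<'E'
def fray(c,u,v,z):
    x,y=(u-c['cx'])/c['fx'],(v-c['cy'])/c['fy'];r=np.hypot(x,y)
    d=c['R'].T@np.array([np.sin(r)*x/r,np.sin(r)*y/r,np.cos(r)]);o=-c['R'].T@c['t']
    return o+d*(z-o[2])/d[2]
def seats(f,verbose=True):
    "light rim rings: ellipse fits -> world at rim height"
    c=np.load('pics/%s.npz'%f)
    hsv=cv2.cvtColor(c['img'],cv2.COLOR_BGR2HSV)
    m=cv2.inRange(hsv,(8,70,90),(28,255,255))
    cs,hi=cv2.findContours(m,cv2.RETR_CCOMP,cv2.CHAIN_APPROX_NONE)
    for i,k in enumerate(cs):
        if len(k)<60 or cv2.contourArea(k)<900: continue
        if hi[0][i][3]<0: continue
        (x,y),s,a=cv2.fitEllipse(cv2.convexHull(k))
        print('hole',round(x),round(y),np.round(s),fray(c,x,y,.013).round(4))
E
python3 - <<'E'
from h import *
seats('w1')
c=np.load('pics/w1.npz')
for u,v,z in((247,153,.017),(247,87,.017),(247,24,.017),(247,188,.034),(249,171,.074)): print(u,v,fray(c,u,v,z).round(4))
for x in(.105,.035,-.035,-.105): print(x,np.round([.524-.8826*x,-.234-.4702*x],4))
E
```

```text
hole 246 152 [51. 52.] [ 0.4431 -0.2786  0.013 ]
hole 246 87 [52. 53.] [ 0.505  -0.2455  0.013 ]
hole 246 24 [49. 53.] [ 0.5668 -0.2126  0.013 ]
247 153 [ 0.4433 -0.2792  0.017 ]
247 87 [ 0.5051 -0.2466  0.017 ]
247 24 [ 0.5658 -0.214   0.017 ]
247 188 [ 0.4134 -0.2953  0.034 ]
249 171 [ 0.4378 -0.2854  0.074 ]
0.105 [ 0.4313 -0.2834]
0.035 [ 0.4931 -0.2505]
-0.035 [ 0.5549 -0.2175]
-0.105 [ 0.6167 -0.1846]
```

```bash
python3 -m crank '{"dp":[[0.5,-0.5,3],[0,0,3],[0,0,0],[0,0,0]],"rot":[[0,0,0],[0,0,0],[0,0,0],[0,0,0]],"jaw":[1,1,1,1]}'
python3 wl.py w2
python3 - <<'E'
from h import *
plan(0.437,-0.281,0.28,-1.081)
seats('w2')
for n in('top','scene'):
    c=env.camera(n)
    for X in([.35,0,0],[.6,0,0],[.45,.2,0]):
        u,v=proj(c,X).round().astype(int);p=c['R']@np.array(X)+c['t'];print(n,u,v,'depth',c['depth'][v,u],'exp',p[2])
c=np.load('pics/w2.npz');print(c['depth'][30:34,120:124])
for n in ('w1','w2'):
    c=np.load(f'pics/{n}.npz')
    for u,v in((120,60),(200,150),(330,90)):
        X=fray(c,u,v,0);print(n,u,v,'depth',c['depth'][v,u],'exp',(c['R']@X+c['t'])[2])
E
```

```text
t: 4.3
tcp_pos: [0.4314, -0.2831, 0.3013]
tool_rot: [0.005, 0.969, 0.246, 0.006]
wrist_force: [-0.6, -0.2, 0.3]
width: 0.996
297.3186396354542 297.3186396354542 257.470278397492 187.19927642196032 [[0.477, -0.879, 0.014], [-0.851, -0.459, 0.254], [-0.217, -0.133, -0.967]] [-0.459  0.232  0.334] cam [ 0.4892 -0.2528  0.2708]
tcp [ 0.4312 -0.283   0.3011] t 4.35 dp cm [0.59 0.07 2.12] w 1.003
tool z [ 0.0135 -0.0072 -0.9999] jaw ang -1.074 q6 0.387
rot about tool z 0.007
hole 255 173 [61. 67.] [ 0.4418 -0.2797  0.013 ]
hole 255 91 [64. 65.] [ 0.5051 -0.2455  0.013 ]
top 239 260 depth 0.9834575 exp 0.9833129853662421
top 239 172 depth 1.0031214 exp 1.0036182731589727
top 169 225 depth 0.9931386 exp 0.9903430531343266
scene 191 223 depth 0.8896794 exp 0.888552290697108
scene 266 179 depth 0.4519766 exp 0.9933071204528441
scene 185 164 depth 1.0395949 exp 1.0379120381796756
[[0.23873293 0.23932502 0.23842724 0.23899533]
 [0.23788238 0.23901951 0.23854381 0.2408233 ]
 [0.23943666 0.24089125 0.23936212 0.23970968]
 [0.23965667 0.23933196 0.24044228 0.24009837]]
w1 120 60 depth 0.30119392 exp 0.29992759010940073
w1 200 150 depth 0.33056027 exp 0.3294878910147738
w1 330 90 depth 0.31379852 exp 0.3138224371715248
w2 120 60 depth 0.24682471 exp 0.24615613951122906
w2 200 150 depth 0.27089176 exp 0.2702566260525773
w2 330 90 depth 0.25809625 exp 0.25754642317349813
```

Run:
```python
from h import *
c=dict(np.load('pics/w2.npz'));im=c['img'].copy()
o=env.get_obs();w,a,b,d=o['tool_rot'];R=Ro.from_quat([a,b,d,w]).as_matrix();p=o['tcp_pos']
def fp(X):
    q=c['R']@X+c['t'];r=np.hypot(q[0],q[1]);th=np.arctan2(r,q[2]);return (c['cx']+c['fx']*th*q[0]/r,c['cy']+c['fy']*th*q[1]/r)
for s in(-1,1):
    for x in(-.011,0,.011):
        X=p+R@np.array([x,s*.0425,.160]);u,v=fp(X);print(s,x,round(u),round(v),'depth',c['depth'][int(v),int(u)],'exp',(c['R']@X+c['t'])[2]);cv2.circle(im,(int(u),int(v)),2,(0,0,255),-1)
u,v=fp(p+R@np.array([0,0,.0+p[2]-.017]));cv2.circle(im,(int(u),int(v)),3,(0,255,0),-1)
print('R cam in tool',(c['R']@R).round(3).tolist(),'cam pos in tool',(R.T@(-c['R'].T@c['t']-p)).round(4))
cv2.imwrite('pics/w2o.png',cv2.resize(im,None,fx=1.5,fy=1.5))
```

```text
-1 -0.011 174 265 depth 1.2412454 exp 0.14366278577151542
-1 0 172 246 depth 0.14119934 exp 0.14076801632852354
-1 0.011 170 225 depth 0.28865525 exp 0.13787324688553163
1 -0.011 341 265 depth 0.23530908 exp 0.14357820647894562
1 0 344 246 depth 0.14203984 exp 0.14068343703595373
1 0.011 346 226 depth 0.29336277 exp 0.13778866759296185
R cam in tool [[0.002, 1.0, 0.001], [-0.965, 0.002, -0.263], [-0.263, -0.001, 0.965]] cam pos in tool [ 0.0651 -0.0001  0.0319]
```

View pics/w2o.png

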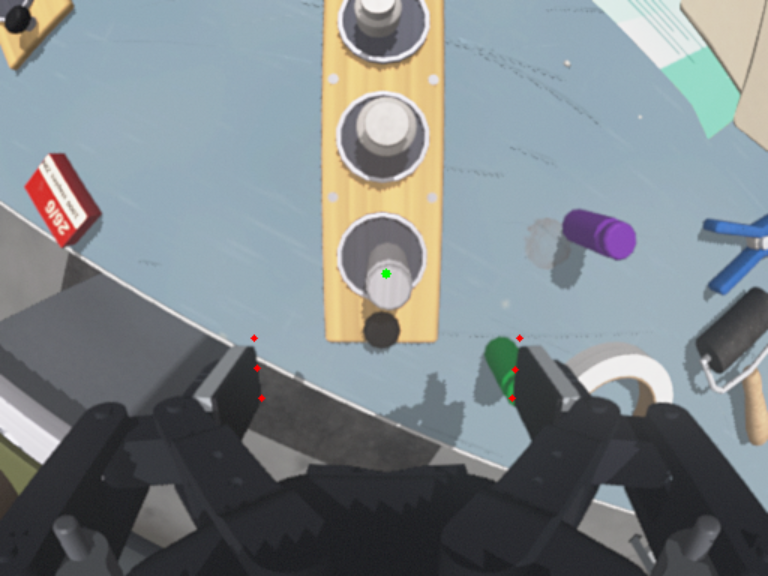

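```bash
python3 -m crank '{"dp":[[0.6,0,2],[0,0,2],[0,0,0],[0,0,0]],"rot":[[0.013,-0.008,0.007],[0,0,0],[0,0,0],[0,0,0]],"jaw":[1,1,1,1]}'
python3 wl.py w3
python3 - <<'E'
from h import *
plan(0.437,-0.281,0.26,-1.081)
seats('w3')
c=np.load('pics/w3.npz');cv2.imwrite('pics/w3b.png',c['img'][100:300,120:400].repeat(2,0).repeat(2,1))
E
```

```text
t: 4.85
tcp_pos: [0.4395, -0.282, 0.269]
tool_rot: [0.006, 0.97, 0.243, 0.005]
wrist_force: [0.7, 0.3, 0.4]
width: 0.998
297.3186396354542 297.3186396354542 257.470278397492 187.19927642196032 [[0.472, -0.882, 0.014], [-0.854, -0.453, 0.257], [-0.22, -0.133, -0.966]] [-0.46   0.25   0.306] cam [ 0.4975 -0.2521  0.2384]
tcp [ 0.4394 -0.282   0.269 ] t 4.9 dp cm [-0.17 -0.21  0.89] w 1.001
tool z [ 0.0116 -0.0088 -0.9999] jaw ang -1.081 q6 0.407
rot about tool z 0.0
hole 250 97 [73. 73.] [ 0.505  -0.2456  0.013 ]
```

View pics/w3b.png

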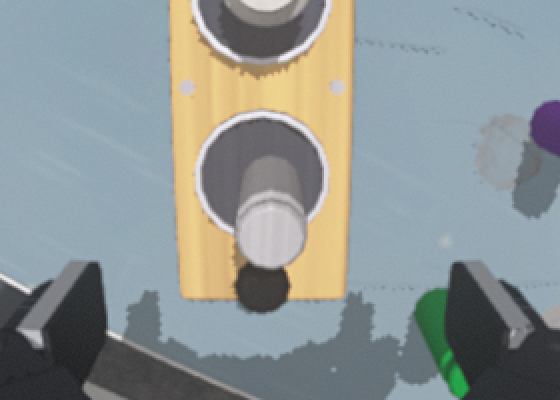

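Run:
```python
from h import *
c=np.load('pics/w3.npz')
print(fray(c,255,215,.074),fray(c,250.5,186.5,.017),'depth top',c['depth'][215,255],(c['R']@fray(c,255,215,.074)+c['t'])[2])
R=Ro.from_quat(np.roll(env.get_obs()['tool_rot'],-1)).as_matrix()
print('grasp pt',env.get_obs()['tcp_pos']+R@[0,0,.155])
plan(*(fray(c,255,215,.074)[:2]-.17*R[:2,2]),.194,-1.081)
```

```text
[ 0.44446335 -0.28141975  0.074     ] [ 0.44506277 -0.27755066  0.017     ] depth top 0.17531805 0.17439821406379552
grasp pt [ 0.44123172 -0.28334254  0.11398314]
tcp [ 0.4394 -0.282   0.269 ] t 4.9 dp cm [ 0.32 -0.14  7.5 ] w 1.001
tool z [ 0.0116 -0.0088 -0.9999] jaw ang -1.081 q6 0.407
rot about tool z 0.0
```

```bash
python3 -m crank '{"dp":[[0.4,-0.1,2],[0,0,2],[0,0,1.8],[0,0,1.2],[0,0,0],[0,0,0]],"rot":[[0,0,0],[0,0,0],[0,0,0],[0,0,0],[0,0,0],[0,0,0]],"jaw":[1,1,1,1,1,1]}'
python3 wl.py w4
python3 - <<'E'
from h import *
plan(0.442,-0.281,0.194,-1.081)
c=np.load('pics/w4.npz');cv2.imwrite('pics/w4b.png',c['img'][130:330,120:400].repeat(2,0).repeat(2,1))
E
```

```text
t: 5.5
tcp_pos: [0.4468, -0.2827, 0.2067]
tool_rot: [0.012, 0.97, 0.243, 0.009]
wrist_force: [0.2, -0.1, 0.5]
width: 1.004
297.3186396354542 297.3186396354542 257.470278397492 187.19927642196032 [[0.471, -0.882, 0.029], [-0.857, -0.45, 0.25], [-0.208, -0.142, -0.968]] [-0.466  0.275  0.24 ] cam [ 0.5052 -0.2532  0.1765]
tcp [ 0.4468 -0.2827  0.2067] t 5.55 dp cm [-0.36 -0.41  1.26] w 1.0
tool z [ 0.0243 -0.0189 -0.9995] jaw ang -1.081 q6 0.415
rot about tool z 0.0
```

View pics/w4b.png

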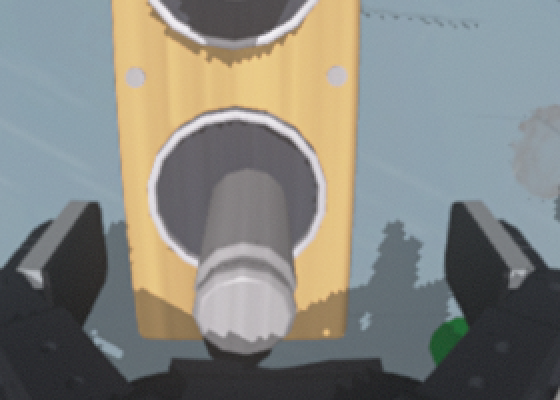

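The tool is tilting slightly with every row, so I'll add a levelling correction to the planner output and apply it.

```bash
cat >> h.py <<'E'
def plan(x,y,z,ax):
    "x,y: world place for the grasp point; z: tcp height; levels the tool"
    o=env.get_obs();w,a,b,c=o['tool_rot'];R=Ro.from_quat([a,b,c,w]).as_matrix();p=o['tcp_pos']
    t=R.T@np.array([0,0,-1.]);g=p+.155*R[:,2]
    ya=np.arctan2(R[1,1],R[0,1]);e=(ya-ax+np.pi/2)%np.pi-np.pi/2
    print('t',round(o['t'],2),'tcp',p.round(4),'grasp',g.round(4),'w',round(o['width'],3),'F',np.round(o['wrist_force'],1))
    print(' dp cm',(R.T@(np.array([x,y,z])-p)*100).round(2),'rot',np.round([-t[1],t[0],e],3))
E
python3 -m crank '{"dp":[[-0.1,-0.2,0],[0,0,0]],"rot":[[0.028,-0.012,0],[0,0,0]],"jaw":[1,1]}'
python3 -c "
from h import *
plan(0.4445,-0.281,0.194,-1.081)"
```

```text
t: 5.75
tcp_pos: [0.4456, -0.2819, 0.209]
tool_rot: [0.001, 0.97, 0.243, 0.001]
wrist_force: [0.3, 0.4, 0.3]
width: 1.004
t 5.75 tcp [ 0.4456 -0.2819  0.209 ] grasp [ 0.446  -0.2822  0.054 ] w 1.004 F [0.3 0.4 0.3]
 dp cm [-0.05 -0.14  1.49] rot [ 0.003 -0.002  0.   ]
```

```bash
python3 -m crank '{"dp":[[0,-0.1,0.9],[0,0,0.6],[0,0,0]],"rot":[[0.006,-0.003,0],[0.003,-0.001,0],[0,0,0]],"jaw":[1,1,1]}'
python3 wl.py w5
python3 -c "
from h import *
plan(0.4445,-0.281,0.194,-1.081)
c=np.load('pics/w5.npz');print(fray(c,248,300,.074));cv2.imwrite('pics/w5b.png',c['img'][130:330,120:400].repeat(2,0).repeat(2,1))"
```

```text
t: 6.05
tcp_pos: [0.4457, -0.2815, 0.1945]
tool_rot: [-0.001, 0.97, 0.243, -0.001]
wrist_force: [0.5, -0.0, -0.8]
width: 1.003
297.3186396354542 297.3186396354542 257.470278397492 187.19927642196032 [[0.471, -0.882, -0.002], [-0.851, -0.455, 0.263], [-0.233, -0.122, -0.965]] [-0.458  0.271  0.244] cam [ 0.5033 -0.2513  0.1635]
t 6.1 tcp [ 0.4457 -0.2815  0.1947] grasp [ 0.4454 -0.2812  0.0397] w 1.005 F [0.2 0.6 0.2]
 dp cm [-0.08 -0.1   0.07] rot [-0.003  0.001  0.   ]
[ 0.44203536 -0.27985969  0.074     ]
```

View pics/w5b.png

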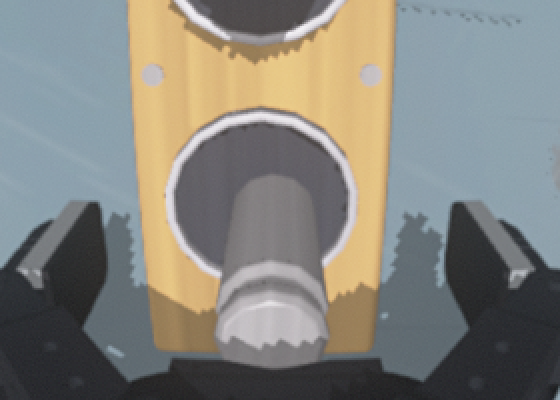

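Die_long is centred between the pads (crop column ~272, pads at 105 and 447). I close, then lift.

```bash
python3 -m crank '{"dp":[[0,0,0],[0,0,0],[0,0,0],[0,0,0],[0,0,0],[0,0,0],[0,0,0]],"rot":[[0,0,0],[0,0,0],[0,0,0],[0,0,0],[0,0,0],[0,0,0],[0,0,0]],"jaw":[-1,-1,-1,-1,-1,-1,-1]}'
python3 -m crank '{"dp":[[0,0,-1],[0,0,-3],[0,0,-3],[0,0,-3],[0,0,0]],"rot":[[0,0,0],[0,0,0],[0,0,0],[0,0,0],[0,0,0]],"jaw":[-1,-1,-1,-1,-1]}'
python3 -c "
from h import *
plan(0.595,0.245,0.30,-0.516)"
```

```text
t: 6.8
tcp_pos: [0.4458, -0.2815, 0.1949]
tool_rot: [-0.001, 0.97, 0.243, -0.001]
wrist_force: [0.4, 0.1, -0.3]
width: 0.248
t: 7.3
tcp_pos: [0.4454, -0.2813, 0.2987]
tool_rot: [-0.002, 0.97, 0.243, -0.002]
wrist_force: [0.9, -0.9, -0.1]
width: 0.25
t 7.3 tcp [ 0.4454 -0.2813  0.2987] grasp [ 0.4447 -0.2807  0.1437] w 0.25 F [ 0.9 -0.9 -0.1]
 dp cm [ 3.797e+01 -3.940e+01  2.000e-02] rot [-0.006  0.002 -0.565]
```

```bash
python3 -m crank '{"dp":[[3.4,-3.5,0],[3.4,-3.5,0],[3.4,-3.5,0],[3.4,-3.5,0],[3.4,-3.5,0],[3.4,-3.5,0],[3.4,-3.5,0],[3.4,-3.5,0]],"rot":[[0,0,0],[0,0,0],[0,0,0],[0,0,0],[0,0,0],[0,0,0],[0,0,0],[0,0,0]],"jaw":[-1,-1,-1,-1,-1,-1,-1,-1]}'
python3 -m crank '{"dp":[[2,-1.8,0],[0,0,0],[0,0,0],[0,0,0],[0,0,0],[0,0,0]],"rot":[[0,0,0],[0,0,-0.15],[0,0,-0.15],[0,0,-0.15],[0,0,-0.12],[0,0,0]],"jaw":[-1,-1,-1,-1,-1,-1]}'
python3 wl.py e1
python3 -c "
from h import *
plan(0.595,0.245,0.30,-0.516)
seats('e1')"
```

```text
t: 8.1
tcp_pos: [0.555, 0.0989, 0.2966]
tool_rot: [-0.001, 0.972, 0.236, -0.002]
wrist_force: [0.4, 0.2, -1.3]
width: 0.252
t: 8.7
tcp_pos: [0.5631, 0.1329, 0.2898]
tool_rot: [-0.004, 0.863, 0.506, -0.006]
wrist_force: [-0.6, -0.3, -1.0]
width: 0.249
297.3186396354542 297.3186396354542 257.470278397492 187.19927642196032 [[0.873, -0.488, -0.012], [-0.467, -0.842, 0.269], [-0.141, -0.229, -0.963]] [-0.423  0.368  0.376] cam [0.5942 0.1896 0.2584]
t 8.75 tcp [0.563  0.1328 0.2897] grasp [0.5609 0.1329 0.1348] w 0.251 F [-0.1  0.1 -2.2]
 dp cm [11.34 -2.73 -1.07] rot [-0.012  0.007  0.004]
hole 230 116 [66. 67.] [0.5685 0.1949 0.013 ]
hole 231 33 [63. 68.] [0.603  0.2556 0.013 ]
```

View pics/e1.png

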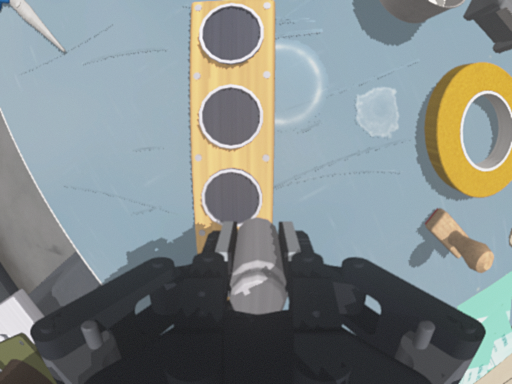

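Run:
```python
from h import *
c=np.load('pics/e1.npz');o=env.get_obs();R=Ro.from_quat(np.roll(o['tool_rot'],-1)).as_matrix();p=o['tcp_pos']
for q in((257,220),(240,225),(276,225)):
  for zt in(.178,.181,.184):
    X=fray(c,*q,p[2]-zt);print(q,zt,(R.T@(X-p)).round(4))
# same for pads tips
for q in((225,222),(289,222)):
  X=fray(c,*q,p[2]-.168);print(q,(R.T@(X-p)).round(4), c['depth'][q[1]+3,q[0]])
print(c['depth'][235:275:8,258])
for v in range(226,300,12):
  d=c['depth'][v,258];x,y=(258-c['cx'])/c['fx'],(v-c['cy'])/c['fy'];r=np.hypot(x,y);k=np.array([np.sin(r)*x/r,np.sin(r)*y/r,np.cos(r)]);X=c['R'].T@(k*d/k[2]-c['t']);print(v,(R.T@(X-p)).round(4))
```

```text
(257, 220) 0.178 [ 0.0069 -0.0003  0.178 ]
(257, 220) 0.181 [ 0.0058 -0.0003  0.181 ]
(257, 220) 0.184 [ 0.0046 -0.0003  0.184 ]
(240, 225) 0.178 [ 0.004  -0.0094  0.1781]
(240, 225) 0.181 [ 0.0027 -0.0096  0.1811]
(240, 225) 0.184 [ 0.0015 -0.0098  0.1841]
(276, 225) 0.178 [0.0041 0.0099 0.1779]
(276, 225) 0.181 [0.0029 0.0101 0.1809]
(276, 225) 0.184 [0.0016 0.0103 0.1839]
(225, 222) [ 0.0096 -0.0162  0.1681] 0.14392287
(289, 222) [0.0099 0.0156 0.1678] 0.14166874
[0.13588816 0.12816891 0.12134972 0.11382615 0.11331302]
226 [0.0086 0.0002 0.1657]
238 [0.008  0.0002 0.1531]
250 [0.0077 0.0002 0.1419]
262 [7.100e-03 1.000e-04 1.327e-01]
274 [7.200e-03 1.000e-04 1.236e-01]
286 [3.700e-03 1.000e-04 1.209e-01]
298 [-0.0015  0.0002  0.1206]
```

```bash
python3 -m crank '{"dp":[[4.5,-1.1,0.3],[4.5,-1,0.3],[3.4,-0.6,0.3],[0,0,1],[0,0,1],[0,0,0]],"rot":[[-0.012,0.007,0],[0,0,0],[0,0,0],[0,0,0],[0,0,0],[0,0,0]],"jaw":[-1,-1,-1,-1,-1,-1]}'
python3 -c "
from h import *
plan(0.602,0.254,0.24,-0.516)"
```

```text
t: 9.35
tcp_pos: [0.6011, 0.2558, 0.2562]
tool_rot: [0.0, 0.868, 0.497, -0.001]
wrist_force: [0.4, -0.9, -1.0]
width: 0.253
t 9.35 tcp [0.6011 0.2558 0.2562] grasp [0.6007 0.2556 0.1012] w 0.253 F [ 0.4 -0.9 -1. ]
 dp cm [-0.11  0.17  1.62] rot [-0.001  0.003 -0.014]
```

```bash
python3 -m crank '{"dp":[[-0.1,0.2,1.6],[0,0,1.5],[0,0,0]],"rot":[[0,0.003,-0.014],[0,0,0],[0,0,0]],"jaw":[-1,-1,-1]}'
python3 wl.py e2
python3 -c "
from h import *
plan(0.602,0.254,0.196,-0.516)
seats('e2')
c=np.load('pics/e2.npz');cv2.imwrite('pics/e2b.png',c['img'][80:330,100:420].repeat(2,0).repeat(2,1))"
```

```text
t: 9.65
tcp_pos: [0.6016, 0.2509, 0.2219]
tool_rot: [-0.001, 0.865, 0.502, -0.001]
wrist_force: [-0.3, -0.3, -0.9]
width: 0.247
297.3186396354542 297.3186396354542 257.470278397492 187.19927642196032 [[0.869, -0.496, -0.002], [-0.478, -0.838, 0.264], [-0.133, -0.228, -0.965]] [-0.398  0.51   0.338] cam [0.6336 0.3074 0.1909]
t 9.7 tcp [0.602  0.2511 0.2229] grasp [0.6017 0.2512 0.0679] w 0.251 F [-0.7 -1.  -0.7]
 dp cm [ 0.26 -0.14  2.69] rot [-0.002  0.    -0.003]
```

View pics/e2b.png

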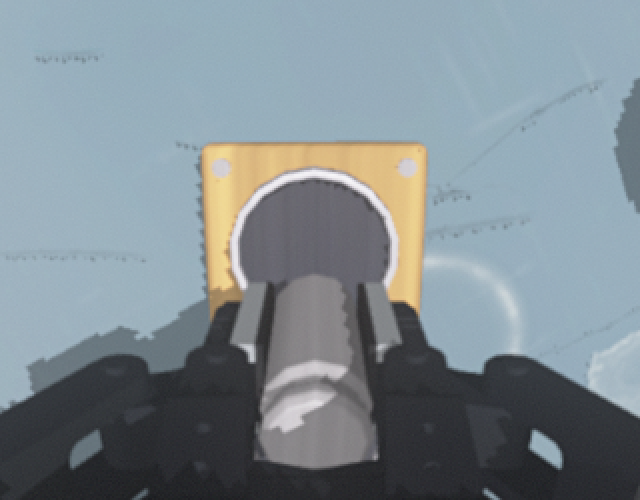

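Run:
```python
from h import *
c=np.load('pics/e2.npz');o=env.get_obs();R=Ro.from_quat(np.roll(o['tool_rot'],-1)).as_matrix();g=o['tcp_pos']+.155*R[:,2]
for n,q,z in(('rim far outer',(257,80+83.5),.017),('left outer',(100+115,80+122),.017),('right outer',(100+199.5,80+122),.017),('board end',(257,80+71.5),.01)):
  X=fray(c,*q,z);print(n,X.round(4),'rel grasp in tool',(R.T@(X-g)).round(4))
```

```text
rim far outer [0.6168 0.2791 0.017 ] rel grasp in tool [ 0.0317 -0.0008  0.0509]
left outer [0.5822 0.2711 0.017 ] rel grasp in tool [ 0.0076 -0.0268  0.0509]
right outer [0.6277 0.2452 0.017 ] rel grasp in tool [0.0077 0.0255 0.0509]
board end [0.6198 0.2845 0.01  ] rel grasp in tool [ 0.0379 -0.0008  0.0579]
```

The rim-to-board-end gap (6 mm) shows the board is shifted about 12 mm towards the knob relative to the row. That explains the earlier disagreement, and all three cameras now agree. The long die sits 4 mm back in the pads, so I move +0.9 cm in tool x and lower.

```bash
python3 -m crank '{"dp":[[0.9,-0.1,0.5],[0,0,1],[0,0,0.8],[0,0,0]],"rot":[[0,0,0],[0,0,0],[0,0,0],[0,0,0]],"jaw":[-1,-1,-1,-1]}'
python3 -c "
from h import *
plan(0.608,0.2625,0.195,-0.516)"
```

```text
t: 10.1
tcp_pos: [0.6066, 0.2598, 0.1993]
tool_rot: [-0.0, 0.865, 0.501, 0.001]
wrist_force: [-0.4, 0.3, -1.1]
width: 0.247
t 10.1 tcp [0.6066 0.2598 0.1993] grasp [0.6067 0.2601 0.0443] w 0.247 F [-0.4  0.3 -1.1]
 dp cm [ 0.3  -0.01  0.43] rot [ 0.    -0.002 -0.004]
```

```bash
python3 -m crank '{"dp":[[0,0,0.4],[0,0,0]],"rot":[[0,0,0],[0,0,0]],"jaw":[-1,-1]}'
python3 -m crank '{"dp":[[0,0,0],[0,0,0],[0,0,0],[0,0,0],[0,0,0],[0,0,0]],"rot":[[0,0,0],[0,0,0],[0,0,0],[0,0,0],[0,0,0],[0,0,0]],"jaw":[0.4,0.4,0.4,0.4,0.4,0.4]}'
```

```text
t: 10.3
tcp_pos: [0.6069, 0.2602, 0.1954]
tool_rot: [-0.0, 0.865, 0.502, 0.001]
wrist_force: [-0.6, 0.2, -0.9]
width: 0.251
t: 10.9
tcp_pos: [0.6075, 0.2603, 0.1972]
tool_rot: [0.0, 0.865, 0.502, 0.003]
wrist_force: [-0.1, 0.2, -0.3]
width: 0.699
```

```bash
python3 -m crank '{"dp":[[0,0,-3],[0,0,-4],[0,0,-4],[0,0,0]],"rot":[[0,0,0],[0,0,0],[0,0,0],[0,0,0]],"jaw":[0.4,0.4,1,1]}'
python3 -c "
from h import *
plan(0.505,-0.2456,0.31,-1.081)
c=env.camera('top');cv2.imwrite('pics/t2.png',c['img'][135:265,120:400].repeat(2,0).repeat(2,1))"
```

```text
t: 11.3
tcp_pos: [0.6064, 0.2597, 0.3084]
tool_rot: [-0.001, 0.865, 0.501, -0.0]
wrist_force: [0.9, 0.7, 0.7]
width: 0.989
t 11.3 tcp [0.6064 0.2597 0.3084] grasp [0.6064 0.2598 0.1534] w 0.989 F [0.9 0.7 0.7]
 dp cm [-48.89  16.32  -0.2 ] rot [-0.001 -0.001  0.561]
```

View pics/t2.png

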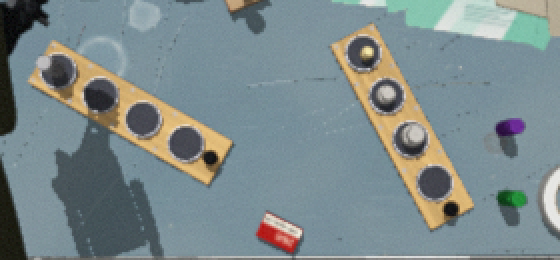

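Long now stands in the farthest seat from the knob on the empty rack (crop ~(60,70)). Next is wide. I'll find die tops numerically from wrist depth from now on.

```bash
cat >> h.py <<'E'
def cloud(c):
    v,u=np.mgrid[:384,:512];x,y=(u-c['cx'])/c['fx'],(v-c['cy'])/c['fy'];r=np.hypot(x,y)+1e-9;s=np.sin(r)/r
    d=c['depth'];k=np.stack([s*x,s*y,np.cos(r)],-1);return (k*(d/k[...,2])[...,None]-c['t'])@c['R'],d>0
def die(x,y,zt,rad=.02):
    c=env.camera('wrist');P,ok=cloud(c)
    m=ok&(abs(P[...,2]-zt)<.005)&(np.hypot(P[...,0]-x,P[...,1]-y)<rad);q=P[m]
    print('die top n',len(q),'mid',((q.min(0)+q.max(0))/2).round(4) if len(q) else '', 'mean',q.mean(0).round(4) if len(q) else '')
E
python3 -m crank '{"dp":[[-4.7,1.6,0],[-4.7,1.6,0],[-4.7,1.6,0],[-4.7,1.6,0],[-4.7,1.6,0],[-4.7,1.6,0],[-4.7,1.6,0],[-4.7,1.6,0]],"rot":[[0,0,0],[0,0,0],[0,0,0],[0,0,0],[0,0,0],[0,0,0],[0,0,0],[0,0,0]],"jaw":[1,1,1,1,1,1,1,1]}'
python3 -m crank '{"dp":[[-4.5,1.5,0],[-4.5,1.5,0],[0,0,0],[0,0,0],[0,0,0],[0,0,0],[0,0,0]],"rot":[[0,0,0],[0,0,0],[0,0,0.15],[0,0,0.15],[0,0,0.15],[0,0,0.11],[0,0,0]],"jaw":[1,1,1,1,1,1,1]}'
python3 -c "
from h import *
plan(0.505,-0.2456,0.25,-1.081)
die(.505,-.2456,.054)"
```

```text
t: 12.15
tcp_pos: [0.5267, -0.1311, 0.2957]
tool_rot: [-0.005, 0.862, 0.507, -0.007]
wrist_force: [0.2, -0.0, -0.7]
width: 1.002
t: 12.85
tcp_pos: [0.5018, -0.2343, 0.2848]
tool_rot: [-0.008, 0.97, 0.242, -0.014]
wrist_force: [-0.2, -0.1, -0.1]
width: 0.999
t 12.85 tcp [ 0.5018 -0.2343  0.2848] grasp [ 0.4969 -0.233   0.1298] w 0.999 F [-0.2 -0.1 -0.1]
 dp cm [-0.16  1.22  3.45] rot [-0.022  0.024 -0.002]
die top n 792 mid [ 0.5094 -0.2454  0.0527] mean [ 0.5099 -0.245   0.0537]
```

```bash
python3 -m crank '{"dp":[[0.2,1.3,1.2],[0,0,1.2],[0,0,0]],"rot":[[-0.022,0.024,0],[0,0,0],[0,0,0]],"jaw":[1,1,1]}'
python3 -c "
from h import *
plan(0.5095,-0.245,0.194,-1.081)
die(.5095,-.245,.054)"
```

```text
t: 13.2
tcp_pos: [0.5088, -0.2439, 0.2575]
tool_rot: [-0.002, 0.969, 0.246, -0.001]
wrist_force: [-0.5, 0.4, -0.5]
width: 1.003
t 13.2 tcp [ 0.5088 -0.2439  0.2575] grasp [ 0.5084 -0.2435  0.1025] w 1.003 F [-0.5  0.4 -0.5]
 dp cm [0.02 0.15 6.35] rot [-0.003  0.001  0.007]
die top n 973 mid [ 0.5097 -0.2453  0.0524] mean [ 0.5103 -0.2448  0.0537]
```

```bash
python3 -m crank '{"dp":[[0,0.2,2],[0,0,2],[0,0,1.4],[0,0,0.7],[0,0,0]],"rot":[[0,0,0.007],[0,0,0],[0,0,0],[0,0,0],[0,0,0]],"jaw":[1,1,1,1,1]}'
python3 -c "
from h import *
plan(0.5095,-0.245,0.194,-1.081)"
```

```text
t: 13.75
tcp_pos: [0.5106, -0.2449, 0.1975]
tool_rot: [-0.0, 0.97, 0.244, 0.0]
wrist_force: [-1.0, -0.2, 0.3]
width: 0.999
t 13.75 tcp [ 0.5106 -0.2449  0.1975] grasp [ 0.5106 -0.2448  0.0425] w 0.999 F [-1.  -0.2  0.3]
 dp cm [-0.1  -0.05  0.35] rot [-0.001 -0.     0.004]
```

```bash
python3 -m crank '{"dp":[[-0.2,0,0.4],[0,0,0],[0,0,0],[0,0,0],[0,0,0],[0,0,0],[0,0,0],[0,0,0]],"rot":[[0,0,0],[0,0,0],[0,0,0],[0,0,0],[0,0,0],[0,0,0],[0,0,0],[0,0,0]],"jaw":[1,1,-1,-1,-1,-1,-1,-1]}'
python3 -m crank '{"dp":[[0,0,-1],[0,0,-3],[0,0,-3],[0,0,-3],[0,0,0]],"rot":[[0,0,0],[0,0,0],[0,0,0],[0,0,0],[0,0,0]],"jaw":[-1,-1,-1,-1,-1]}'
cat >> h.py <<'E'
def held(h):
    "front surface of held die in tool frame by depth"
    c=env.camera('wrist');P,ok=cloud(c);o=env.get_obs();R=Ro.from_quat(np.roll(o['tool_rot'],-1)).as_matrix();Q=(P-o['tcp_pos'])@R
    m=ok&(abs(Q[...,1])<.003)&(abs(Q[...,0])<.03)&(Q[...,2]>.10)&(Q[...,2]<.2)
    for a in np.arange(.115,.19,.006):
        s=m&(Q[...,2]>=a)&(Q[...,2]<a+.006)
        if s.sum()>4: print(round(a,3),s.sum(),'x med',np.median(Q[s][:,0]).round(4),'max',Q[s][:,0].max().round(4))
E
python3 -c "
from h import *
plan(0.5683,0.1944,0.30,-0.516)
held(.04)"
```

```text
t: 14.55
tcp_pos: [0.51, -0.2466, 0.1971]
tool_rot: [0.002, 0.97, 0.244, 0.002]
wrist_force: [-0.2, 0.2, -0.7]
width: 0.325
t: 15.05
tcp_pos: [0.5088, -0.246, 0.3002]
tool_rot: [-0.0, 0.97, 0.244, 0.0]
wrist_force: [0.5, -0.1, -0.8]
width: 0.329
t 15.05 tcp [ 0.5088 -0.246   0.3002] grasp [ 0.5089 -0.2459  0.1452] w 0.329 F [ 0.5 -0.1 -0.8]
 dp cm [ 2.612e+01 -3.595e+01  3.000e-02] rot [ 0.    -0.001 -0.561]
0.139 651 x med 0.0028 max 0.0123
0.145 79 x med 0.0115 max 0.0123
0.151 169 x med 0.0131 max 0.0161
0.157 59 x med 0.0155 max 0.016
0.163 51 x med 0.0156 max 0.0162
0.169 41 x med 0.0156 max 0.0161
0.175 34 x med 0.0155 max 0.0164
```

Wide is held centred (front surface at 15.6 mm, equal to its radius).

```bash
python3 -m crank '{"dp":[[3,-4,0],[3,-4,0],[3,-4,0],[3,-4,0],[3,-4,0],[3,-4,0],[3,-4,0],[3,-4,0]],"rot":[[0,0,0],[0,0,0],[0,0,0],[0,0,0],[0,0,0],[0,0,0],[0,0,0],[0,0,0]],"jaw":[-1,-1,-1,-1,-1,-1,-1,-1]}'
python3 -m crank '{"dp":[[3,-4,0],[0,0,0],[0,0,0],[0,0,0],[0,0,0],[0,0,0]],"rot":[[0,0,0],[0,0,-0.15],[0,0,-0.15],[0,0,-0.15],[0,0,-0.11],[0,0,0]],"jaw":[-1,-1,-1,-1,-1,-1]}'
python3 wl.py e3
python3 -c "
from h import *
plan(0.5683,0.1944,0.24,-0.516);seats('e3')"
```

```text
t: 15.9
tcp_pos: [0.5649, 0.1493, 0.2862]
tool_rot: [-0.003, 0.971, 0.238, -0.009]
wrist_force: [0.7, 0.0, -0.6]
width: 0.328
t: 16.5
tcp_pos: [0.5681, 0.2063, 0.2731]
tool_rot: [-0.008, 0.864, 0.503, -0.017]
wrist_force: [0.5, -0.0, -0.2]
width: 0.331
297.3186396354542 297.3186396354542 257.470278397492 187.19927642196032 [[0.87, -0.493, -0.031], [-0.465, -0.839, 0.282], [-0.165, -0.231, -0.959]] [-0.384  0.431  0.39 ] cam [0.5988 0.2627 0.2407]
t 16.55 tcp [0.568  0.2061 0.2728] grasp [0.5621 0.2058 0.1179] w 0.327 F [-0.7 -0.2 -1.5]
 dp cm [-0.94  0.71  3.28] rot [-0.032  0.021 -0.002]
hole 276 107 [72. 73.] [0.6031 0.2557 0.013 ]
```

```bash
python3 -m crank '{"dp":[[-0.9,0.6,1],[0,0,1.2],[0,0,1],[0,0,0]],"rot":[[-0.032,0.021,0],[0,0,0],[0,0,0],[0,0,0]],"jaw":[-1,-1,-1,-1]}'
python3 -c "
from h import *
plan(0.5685,0.1948,0.198,-0.516)"
```

```text
t: 16.95
tcp_pos: [0.5673, 0.1949, 0.2362]
tool_rot: [-0.001, 0.866, 0.499, -0.002]
wrist_force: [-0.4, -0.3, -1.3]
width: 0.332
t 16.95 tcp [0.5673 0.1949 0.2362] grasp [0.5667 0.1948 0.0812] w 0.332 F [-0.4 -0.3 -1.3]
 dp cm [0.06 0.12 3.82] rot [-0.003  0.003 -0.009]
```

```bash
python3 -m crank '{"dp":[[0,0.1,1.5],[0,0,1.2],[0,0,0.6],[0,0,0]],"rot":[[0,0.003,-0.009],[0,0,0],[0,0,0],[0,0,0]],"jaw":[-1,-1,-1,-1]}'
python3 -c "
from h import *
plan(0.5685,0.1948,0.198,-0.516)"
```

```text
t: 17.35
tcp_pos: [0.5681, 0.1949, 0.1997]
tool_rot: [-0.002, 0.864, 0.503, -0.001]
wrist_force: [-0.3, -0.1, -0.1]
width: 0.331
t 17.35 tcp [0.5681 0.1949 0.1997] grasp [0.5675 0.1952 0.0447] w 0.331 F [-0.3 -0.1 -0.1]
 dp cm [0.01 0.04 0.17] rot [-0.005  0.    -0.   ]
```

Place and release, then lift and plan for medium (seat −35 of the full rack).

```bash
python3 -m crank '{"dp":[[0,0,0.2],[0,0,0],[0,0,0],[0,0,0],[0,0,0],[0,0,0],[0,0,0],[0,0,0]],"rot":[[0,0,0],[0,0,0],[0,0,0],[0,0,0],[0,0,0],[0,0,0],[0,0,0],[0,0,0]],"jaw":[-1,-1,0.5,0.5,0.5,0.5,0.5,0.5]}'
python3 -m crank '{"dp":[[0,0,-3],[0,0,-4],[0,0,-4],[0,0,-1],[0,0,0]],"rot":[[0,0,0],[0,0,0],[0,0,0],[0,0,0],[0,0,0]],"jaw":[0.5,0.5,1,1,1]}'
python3 -c "
from h import *
plan(0.5667,-0.2125,0.31,-1.081)
die(0.5685,0.1948,.054)"
```

```text
t: 18.15
tcp_pos: [0.5696, 0.1954, 0.2008]
tool_rot: [-0.001, 0.864, 0.503, 0.001]
wrist_force: [0.5, -0.3, -0.1]
width: 0.75
t: 18.65
tcp_pos: [0.5688, 0.1947, 0.3226]
tool_rot: [-0.002, 0.864, 0.503, -0.001]
wrist_force: [-0.2, 0.2, 0.1]
width: 0.997
t 18.65 tcp [0.5688 0.1947 0.3226] grasp [0.5682 0.1951 0.1676] w 0.997 F [-0.2  0.2  0.1]
 dp cm [-35.51  19.94   1.16] rot [-0.004 -0.     0.564]
die top n 563 mid [0.5675 0.1952 0.0525] mean [0.5678 0.1955 0.0537]
```

```bash
python3 -m crank '{"dp":[[-4.3,2.4,-0.1],[-4.3,2.4,-0.1],[-4.3,2.4,-0.1],[-4.3,2.4,-0.1],[-4.3,2.4,-0.1],[-4.3,2.4,-0.1],[-4.3,2.4,-0.1],[-4.3,2.4,-0.1]],"rot":[[0,0,0],[0,0,0],[0,0,0],[0,0,0],[0,0,0],[0,0,0],[0,0,0],[0,0,0]],"jaw":[1,1,1,1,1,1,1,1]}'
python3 -m crank '{"dp":[[-2,1.1,0],[0,0,0],[0,0,0],[0,0,0],[0,0,0],[0,0,0]],"rot":[[0,0,0],[0,0,0.15],[0,0,0.15],[0,0,0.15],[0,0,0.11],[0,0,0]],"jaw":[1,1,1,1,1,1]}'
python3 -c "
from h import *
plan(0.5667,-0.2125,0.25,-1.081)
die(.5667,-.2125,.048)"
```

```text
t: 19.5
tcp_pos: [0.563, -0.2022, 0.3104]
tool_rot: [-0.011, 0.861, 0.508, -0.01]
wrist_force: [-0.8, 0.3, 0.1]
width: 0.997
t: 20.1
tcp_pos: [0.558, -0.2328, 0.2934]
tool_rot: [-0.015, 0.969, 0.244, -0.021]
wrist_force: [-0.2, -0.1, -0.3]
width: 0.998
t 20.1 tcp [ 0.558  -0.2328  0.2934] grasp [ 0.5505 -0.23    0.1386] w 0.998 F [-0.2 -0.1 -0.3]
 dp cm [ 1.88 -1.21  4.33] rot [-0.039  0.034  0.003]
die top n 478 mid [ 0.5669 -0.2091  0.0465] mean [ 0.5672 -0.2091  0.0477]
```

```bash
python3 -m crank '{"dp":[[2.0,-1.5,1.3],[0,0,1.3],[0,0,1.3],[0,0,0]],"rot":[[-0.039,0.034,0],[0,0,0],[0,0,0],[0,0,0]],"jaw":[1,1,1,1]}'
python3 -c "
from h import *
plan(0.5668,-0.2092,0.194,-1.081)
die(.5668,-.2092,.048)"
```

```text
t: 20.55
tcp_pos: [0.5668, -0.2092, 0.2485]
tool_rot: [-0.001, 0.969, 0.249, -0.002]
wrist_force: [0.1, -0.3, -0.4]
width: 1.001
t 20.55 tcp [ 0.5668 -0.2092  0.2485] grasp [ 0.5661 -0.2089  0.0935] w 1.001 F [ 0.1 -0.3 -0.4]
 dp cm [0.02 0.02 5.45] rot [-0.003  0.003  0.013]
die top n 663 mid [ 0.567  -0.2092  0.0464] mean [ 0.5676 -0.2086  0.0477]
```

```bash
python3 -m crank '{"dp":[[0,0,1.5],[0,0,1.8],[0,0,1.3],[0,0,0.5],[0,0,0]],"rot":[[0,0.003,0.013],[0,0,0],[0,0,0],[0,0,0],[0,0,0]],"jaw":[1,1,1,1,1]}'
python3 -c "
from h import *
plan(0.5668,-0.2092,0.194,-1.081)"
```

```text
t: 21.1
tcp_pos: [0.5675, -0.2113, 0.1965]
tool_rot: [-0.0, 0.971, 0.241, 0.001]
wrist_force: [0.4, 0.1, 0.4]
width: 1.003
t 21.1 tcp [ 0.5675 -0.2113  0.1965] grasp [ 0.5679 -0.2111  0.0415] w 1.003 F [0.4 0.1 0.4]
 dp cm [ 0.03 -0.22  0.25] rot [ 0.    -0.003 -0.003]
```

```bash
python3 -m crank '{"dp":[[0,-0.2,0.3],[0,0,0],[0,0,0],[0,0,0],[0,0,0],[0,0,0],[0,0,0],[0,0,0]],"rot":[[0,0,0],[0,0,0],[0,0,0],[0,0,0],[0,0,0],[0,0,0],[0,0,0],[0,0,0]],"jaw":[1,-1,-1,-1,-1,-1,-1,-1]}'
python3 -c "
from h import *
plan(0.5668,-0.2092,0.194,-1.081)"
python3 -m crank '{"dp":[[0,0,-1],[0,0,-3],[0,0,-3],[0,0,-3],[0,0,0]],"rot":[[0,0,0],[0,0,0],[0,0,0],[0,0,0],[0,0,0]],"jaw":[-1,-1,-1,-1,-1]}'
python3 -c "
from h import *
plan(0.5337,0.1339,0.31,-0.516)
held(.04)"
```

```text
t: 21.9
tcp_pos: [0.5677, -0.2098, 0.1963]
tool_rot: [0.001, 0.971, 0.241, 0.003]
wrist_force: [-0.2, -0.3, -2.0]
width: 0.259
t 21.9 tcp [ 0.5677 -0.2098  0.1963] grasp [ 0.5688 -0.21    0.0413] w 0.259 F [-0.2 -0.3 -2. ]
 dp cm [-0.05 -0.1   0.23] rot [ 0.004 -0.006 -0.003]
t: 22.4
tcp_pos: [0.5663, -0.2096, 0.2998]
tool_rot: [0.0, 0.971, 0.241, 0.002]
wrist_force: [0.2, -1.1, -0.8]
width: 0.255
t 22.4 tcp [ 0.5663 -0.2096  0.2998] grasp [ 0.5669 -0.2095  0.1448] w 0.255 F [ 0.2 -1.1 -0.8]
 dp cm [ 13.18 -31.88  -1.02] rot [ 0.001 -0.003 -0.568]
0.139 41 x med -0.0004 max 0.0083
0.145 474 x med 0.002 max 0.0093
0.151 72 x med 0.0086 max 0.0096
0.157 136 x med 0.0108 max 0.0123
0.163 55 x med 0.0117 max 0.0126
0.169 42 x med 0.0116 max 0.0123
0.175 26 x med 0.0116 max 0.0124
```

```bash
python3 -m crank '{"dp":[[1.6,-3.9,-0.3],[1.6,-3.9,-0.3],[1.6,-3.9,-0.3],[1.6,-3.9,-0.3],[1.6,-3.9,-0.3],[1.6,-3.9,-0.3],[1.6,-3.9,-0.3],[1.6,-3.9,-0.3]],"rot":[[0,0,0],[0,0,0],[0,0,0],[0,0,0],[0,0,0],[0,0,0],[0,0,0],[0,0,0]],"jaw":[-1,-1,-1,-1,-1,-1,-1,-1]}'
python3 -m crank '{"dp":[[0,0,0],[0,0,0],[0,0,0],[0,0,0],[0,0,0]],"rot":[[0,0,-0.15],[0,0,-0.15],[0,0,-0.15],[0,0,-0.12],[0,0,0]],"jaw":[-1,-1,-1,-1,-1]}'
python3 -c "
from h import *
plan(0.5337,0.1339,0.24,-0.516)"
```

```text
t: 23.25
tcp_pos: [0.529, 0.1334, 0.3118]
tool_rot: [-0.003, 0.972, 0.235, -0.007]
wrist_force: [0.6, 0.1, -1.2]
width: 0.258
t: 23.75
tcp_pos: [0.5248, 0.1397, 0.3039]
tool_rot: [-0.008, 0.863, 0.505, -0.012]
wrist_force: [0.4, 1.1, 0.3]
width: 0.258
t 23.75 tcp [0.5248 0.1397 0.3039] grasp [0.5204 0.14   0.149 ] w 0.258 F [0.4 1.1 0.3]
 dp cm [0.01 1.22 6.36] rot [-0.026  0.013  0.005]
```

```bash
python3 -m crank '{"dp":[[0,1.2,1.8],[0,0,2],[0,0,1.8],[0,0,0.6],[0,0,0]],"rot":[[-0.026,0.013,0.005],[0,0,0],[0,0,0],[0,0,0],[0,0,0]],"jaw":[-1,-1,-1,-1,-1]}'
python3 -c "
from h import *
plan(0.534,0.1341,0.198,-0.516)"
```

```text
t: 24.25
tcp_pos: [0.5335, 0.1332, 0.2357]
tool_rot: [-0.001, 0.868, 0.497, -0.002]
wrist_force: [-0.3, 0.3, -0.7]
width: 0.257
t 24.25 tcp [0.5335 0.1332 0.2357] grasp [0.5329 0.133  0.0807] w 0.257 F [-0.3  0.3 -0.7]
 dp cm [0.11 0.01 3.77] rot [-0.003  0.003 -0.014]
```

```bash
python3 -m crank '{"dp":[[0.1,0,1.4],[0,0,1.2],[0,0,0.8],[0,0,0]],"rot":[[0,0.003,-0.014],[0,0,0],[0,0,0],[0,0,0]],"jaw":[-1,-1,-1,-1]}'
python3 -c "
from h import *
plan(0.534,0.1341,0.197,-0.516)"
```

```text
t: 24.65
tcp_pos: [0.5344, 0.1342, 0.2002]
tool_rot: [-0.001, 0.864, 0.503, 0.0]
wrist_force: [0.2, 0.3, -0.6]
width: 0.256
t 24.65 tcp [0.5344 0.1342 0.2002] grasp [0.5342 0.1345 0.0452] w 0.256 F [ 0.2  0.3 -0.6]
 dp cm [-0.03 -0.03  0.32] rot [-0.002 -0.001 -0.   ]
```

Brass stands at full −105: (0.6285, −0.180).

```bash
python3 -m crank '{"dp":[[0,0,0.4],[0,0,0],[0,0,0],[0,0,0],[0,0,0],[0,0,0],[0,0,0],[0,0,0]],"rot":[[0,0,0],[0,0,0],[0,0,0],[0,0,0],[0,0,0],[0,0,0],[0,0,0],[0,0,0]],"jaw":[-1,-1,0.5,0.5,0.5,0.5,0.5,0.5]}'
python3 -m crank '{"dp":[[0,0,-3],[0,0,-4],[0,0,-4],[0,0,-1],[0,0,0]],"rot":[[0,0,0],[0,0,0],[0,0,0],[0,0,0],[0,0,0]],"jaw":[0.5,0.5,1,1,1]}'
python3 -c "
from h import *
plan(0.6285,-0.180,0.31,-1.081)
die(0.534,0.134,.048)"
```

```text
t: 25.45
tcp_pos: [0.5358, 0.1345, 0.1986]
tool_rot: [-0.0, 0.864, 0.503, 0.003]
wrist_force: [0.7, 0.1, 0.4]
width: 0.753
t: 25.95
tcp_pos: [0.5344, 0.134, 0.3205]
tool_rot: [-0.001, 0.864, 0.503, 0.0]
wrist_force: [0.2, 0.9, -0.7]
width: 1.0
t 25.95 tcp [0.5344 0.134  0.3205] grasp [0.5343 0.1343 0.1655] w 1.0 F [ 0.2  0.9 -0.7]
 dp cm [-22.65  23.69   0.98] rot [-0.002 -0.001  0.564]
die top n 365 mid [0.5346 0.1335 0.0463] mean [0.5348 0.1339 0.0477]
```

```bash
python3 -m crank '{"dp":[[-2.8,2.9,-0.1],[-2.8,2.9,-0.1],[-2.8,2.9,-0.1],[-2.8,2.9,-0.1],[-2.8,2.9,-0.1],[-2.8,2.9,-0.1],[-2.8,2.9,-0.1],[-2.8,2.9,-0.1]],"rot":[[0,0,0],[0,0,0],[0,0,0],[0,0,0],[0,0,0],[0,0,0],[0,0,0],[0,0,0]],"jaw":[1,1,1,1,1,1,1,1]}'
python3 -m crank '{"dp":[[0,0,0],[0,0,0],[0,0,0],[0,0,0],[0,0,0]],"rot":[[0,0,0.15],[0,0,0.15],[0,0,0.15],[0,0,0.11],[0,0,0]],"jaw":[1,1,1,1,1]}'
python3 -c "
from h import *
plan(0.6285,-0.180,0.25,-1.081)
die(.6285,-.180,.044)"
```

```text
t: 26.8
tcp_pos: [0.624, -0.1809, 0.3052]
tool_rot: [-0.011, 0.862, 0.507, -0.01]
wrist_force: [1.0, 0.5, 0.1]
width: 0.998
t: 27.3
tcp_pos: [0.6215, -0.1872, 0.2893]
tool_rot: [-0.014, 0.97, 0.243, -0.022]
wrist_force: [-0.2, -0.4, -0.2]
width: 1.002
t 27.3 tcp [ 0.6215 -0.1872  0.2893] grasp [ 0.614  -0.1847  0.1345] w 1.002 F [-0.2 -0.4 -0.2]
 dp cm [ 1.09 -0.16  3.9 ] rot [-0.037  0.036 -0.   ]
die top n 224 mid [ 0.6261 -0.1831  0.0422] mean [ 0.6263 -0.183   0.0436]
```

```bash
python3 -m crank '{"dp":[[0.7,0,1.3],[0,0,1.3],[0,0,1],[0,0,0]],"rot":[[-0.037,0.036,0],[0,0,0],[0,0,0],[0,0,0]],"jaw":[1,1,1,1]}'
python3 -c "
from h import *
plan(0.6262,-0.183,0.192,-1.081)
die(.6262,-.183,.044)"
```

```text
t: 27.75
tcp_pos: [0.6257, -0.1829, 0.2468]
tool_rot: [-0.002, 0.969, 0.247, -0.003]
wrist_force: [-0.1, -0.2, 0.1]
width: 1.002
t 27.75 tcp [ 0.6257 -0.1829  0.2468] grasp [ 0.6247 -0.1825  0.0918] w 1.002 F [-0.1 -0.2  0.1]
 dp cm [0.06 0.06 5.48] rot [-0.005  0.004  0.01 ]
die top n 325 mid [ 0.626  -0.1833  0.0422] mean [ 0.6265 -0.1829  0.0436]
```

```bash
python3 -m crank '{"dp":[[0,0,1.5],[0,0,1.8],[0,0,1.3],[0,0,0.6],[0,0,0]],"rot":[[0,0.004,0.01],[0,0,0],[0,0,0],[0,0,0],[0,0,0]],"jaw":[1,1,1,1,1]}'
python3 -c "
from h import *
plan(0.6262,-0.183,0.192,-1.081)"
```

```text
t: 28.3
tcp_pos: [0.6264, -0.1834, 0.1935]
tool_rot: [-0.002, 0.97, 0.242, 0.001]
wrist_force: [-0.2, 0.4, 0.5]
width: 1.002
t 28.3 tcp [ 0.6264 -0.1834  0.1935] grasp [ 0.6265 -0.1829  0.0385] w 1.002 F [-0.2  0.4  0.5]
 dp cm [ 0.   -0.04  0.15] rot [-0.003 -0.002 -0.001]
```

```bash
python3 -m crank '{"dp":[[0,0,0.1],[0,0,0],[0,0,0],[0,0,0],[0,0,0],[0,0,0],[0,0,0],[0,0,0]],"rot":[[0,0,0],[0,0,0],[0,0,0],[0,0,0],[0,0,0],[0,0,0],[0,0,0],[0,0,0]],"jaw":[-1,-1,-1,-1,-1,-1,-1,-1]}'
python3 -c "
from h import *
plan(0.6262,-0.183,0.192,-1.081)"
python3 -m crank '{"dp":[[0,0,-1],[0,0,-3],[0,0,-3],[0,0,-3],[0,0,0]],"rot":[[0,0,0],[0,0,0],[0,0,0],[0,0,0],[0,0,0]],"jaw":[-1,-1,-1,-1,-1]}'
python3 -c "
from h import *
plan(0.4992,0.073,0.31,-0.516)
held(.04)"
```

```text
t: 29.1
tcp_pos: [0.6274, -0.1837, 0.1952]
tool_rot: [-0.0, 0.97, 0.242, 0.003]
wrist_force: [0.2, -0.7, -0.8]
width: 0.176
t 29.1 tcp [ 0.6274 -0.1837  0.1952] grasp [ 0.6281 -0.1834  0.0402] w 0.176 F [ 0.2 -0.7 -0.8]
 dp cm [-0.07 -0.12  0.32] rot [ 0.    -0.005 -0.001]
t: 29.6
tcp_pos: [0.6264, -0.1838, 0.2988]
tool_rot: [-0.001, 0.97, 0.242, 0.001]
wrist_force: [0.1, 0.2, -0.2]
width: 0.172
t 29.6 tcp [ 0.6264 -0.1838  0.2988] grasp [ 0.6266 -0.1833  0.1438] w 0.172 F [ 0.1  0.2 -0.2]
 dp cm [  0.82 -28.65  -1.06] rot [-0.002 -0.003 -0.566]
0.145 302 x med 0.0002 max 0.0059
0.151 73 x med 0.0051 max 0.0063
0.157 126 x med 0.0062 max 0.0082
0.163 58 x med 0.0075 max 0.0084
0.169 38 x med 0.0073 max 0.0078
0.175 17 x med 0.0073 max 0.0076
```

Brass is held centred and vertical. Carry it to the knob-end seat.

```bash
python3 -m crank '{"dp":[[0.1,-3.5,-0.3],[0.1,-3.5,-0.3],[0.1,-3.5,-0.3],[0.1,-3.5,-0.3],[0.1,-3.5,-0.3],[0.1,-3.5,-0.3],[0.1,-3.5,-0.3],[0.1,-3.5,-0.3]],"rot":[[0,0,0],[0,0,0],[0,0,0],[0,0,0],[0,0,0],[0,0,0],[0,0,0],[0,0,0]],"jaw":[-1,-1,-1,-1,-1,-1,-1,-1]}'
python3 -m crank '{"dp":[[0,0,0],[0,0,0],[0,0,0],[0,0,0],[0,0,0]],"rot":[[0,0,-0.15],[0,0,-0.15],[0,0,-0.15],[0,0,-0.12],[0,0,0]],"jaw":[-1,-1,-1,-1,-1]}'
python3 -c "
from h import *
plan(0.4992,0.073,0.24,-0.516)"
```

```text
t: 30.45
tcp_pos: [0.4942, 0.0728, 0.3099]
tool_rot: [-0.006, 0.971, 0.238, -0.01]
wrist_force: [0.8, 0.2, -0.6]
width: 0.171
t: 30.95
tcp_pos: [0.4884, 0.0774, 0.3014]
tool_rot: [-0.012, 0.862, 0.507, -0.014]
wrist_force: [-0.1, -0.1, -1.7]
width: 0.173
t 30.95 tcp [0.4884 0.0774 0.3014] grasp [0.4828 0.0785 0.1465] w 0.173 F [-0.1 -0.1 -1.7]
 dp cm [0.21 1.37 6.09] rot [-0.035  0.011  0.009]
```

```bash
python3 -m crank '{"dp":[[0.2,1.2,1.8],[0,0,2],[0,0,1.8],[0,0,0.6],[0,0,0]],"rot":[[-0.035,0.011,0.009],[0,0,0],[0,0,0],[0,0,0],[0,0,0]],"jaw":[-1,-1,-1,-1,-1]}'
python3 wl.py e4
python3 -c "
from h import *
plan(0.4992,0.073,0.197,-0.516)
c=np.load('pics/e4.npz');cv2.imwrite('pics/e4b.png',c['img'][40:330,100:420].repeat(2,0).repeat(2,1))"
```

```text
t: 31.45
tcp_pos: [0.4978, 0.073, 0.233]
tool_rot: [-0.001, 0.867, 0.497, -0.002]
wrist_force: [-0.6, 1.1, -0.2]
width: 0.174
297.3186396354542 297.3186396354542 257.470278397492 187.19927642196032 [[0.863, -0.504, -0.004], [-0.485, -0.833, 0.266], [-0.137, -0.228, -0.964]] [-0.392  0.311  0.297] cam [0.5303 0.129  0.2018]
t 31.5 tcp [0.4978 0.073  0.2334] grasp [0.4971 0.0729 0.0784] w 0.176 F [-0.1 -0.8 -0.3]
 dp cm [0.08 0.13 3.64] rot [-0.004  0.003 -0.013]
```

View pics/e4b.png

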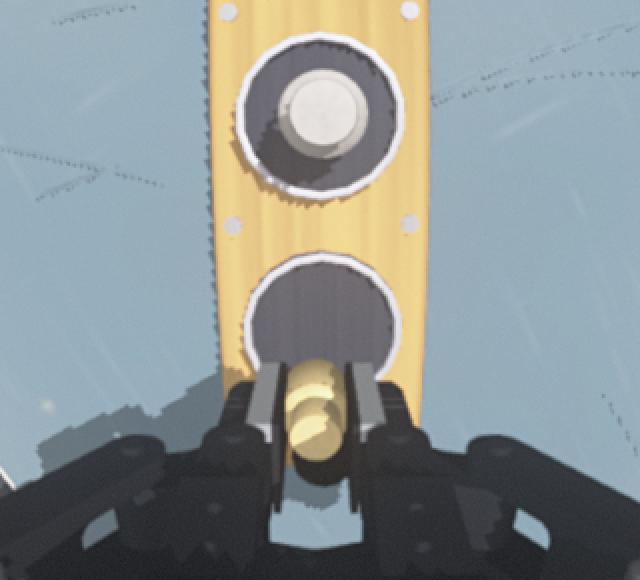

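Medium stands centred in its seat (crop (322,112)). The seat below brass is empty at crop (322,325) and lined up.

```bash
python3 -m crank '{"dp":[[0.1,0.1,1.4],[0,0,1.2],[0,0,0.7],[0,0,0]],"rot":[[0,0.003,-0.013],[0,0,0],[0,0,0],[0,0,0]],"jaw":[-1,-1,-1,-1]}'
python3 -c "
from h import *
plan(0.4992,0.073,0.196,-0.516)
c=np.load('pics/e4.npz');print(fray(c,100+323/2,40+325/2,.017),fray(c,261,40+252/2,.017)-[.0265*.4935,.0265*.8697,0])"
```

```text
t: 31.9
tcp_pos: [0.5001, 0.0735, 0.1997]
tool_rot: [-0.001, 0.864, 0.503, 0.001]
wrist_force: [-0.6, -0.7, -1.5]
width: 0.178
t 31.9 tcp [0.5001 0.0735 0.1997] grasp [0.5002 0.0738 0.0447] w 0.178 F [-0.6 -0.7 -1.5]
 dp cm [-0.09 -0.05  0.37] rot [-0.    -0.002 -0.001]
[0.50101944 0.07506255 0.017     ] [0.49986006 0.07321697 0.017     ]
```

```bash
python3 -m crank '{"dp":[[0,0,0.4],[0,0,0],[0,0,0],[0,0,0],[0,0,0],[0,0,0],[0,0,0],[0,0,0]],"rot":[[0,0,0],[0,0,0],[0,0,0],[0,0,0],[0,0,0],[0,0,0],[0,0,0],[0,0,0]],"jaw":[-1,-1,0.5,0.5,0.5,0.5,0.5,0.5]}'
python3 -m crank '{"dp":[[0,0,-3],[0,0,-4],[0,0,-4],[0,0,-3],[0,0,0]],"rot":[[0,0,0],[0,0,0],[0,0,0],[0,0,0],[0,0,0]],"jaw":[0.5,0.5,1,1,1]}'
python3 wl.py e5
python3 -c "
from h import *
for x,z in((.105,.044),(.035,.048),(-.035,.054),(-.105,.074)):
  X=np.array([.551,.164])+x*np.array([-.4935,-.8697]);print(x,X.round(4));die(*X,z)"
```

```text
t: 32.7
tcp_pos: [0.5015, 0.0736, 0.1978]
tool_rot: [0.0, 0.864, 0.503, 0.003]
wrist_force: [-0.6, -0.2, 0.1]
width: 0.752
t: 33.2
tcp_pos: [0.5, 0.0732, 0.3411]
tool_rot: [-0.001, 0.864, 0.503, 0.001]
wrist_force: [1.0, 0.3, 0.4]
width: 1.001
297.3186396354542 297.3186396354542 257.470278397492 187.19927642196032 [[0.87, -0.493, -0.0], [-0.476, -0.84, 0.261], [-0.129, -0.227, -0.965]] [-0.399  0.281  0.397] cam [0.5319 0.1297 0.3103]
0.105 [0.4992 0.0727]
die top n 147 mid [0.4997 0.0721 0.0423] mean [0.4997 0.0725 0.0436]
0.035 [0.5337 0.1336]
die top n 347 mid [0.5345 0.1332 0.0478] mean [0.5346 0.1334 0.0477]
-0.035 [0.5683 0.1944]
die top n 525 mid [0.5672 0.195  0.0525] mean [0.5669 0.1945 0.0536]
-0.105 [0.6028 0.2553]
die top n 0 mid  mean
```

View pics/e5.png

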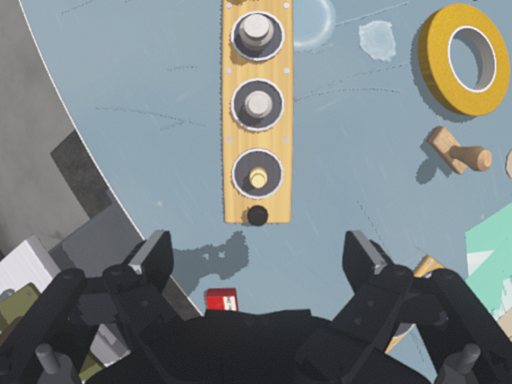

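Brass, medium and wide stand centred in their seats. I move back along the row to check long.

```bash
python3 -m crank '{"dp":[[4,0,-1],[4,0,0],[4,0,0],[0,0,0]],"rot":[[0,0,0],[0,0,0],[0,0,0],[0,0,0]],"jaw":[1,1,1,1]}'
python3 wl.py e6
python3 -c "
from h import *
die(.6028,.2553,.074)
die(.5683,.1944,.054)
seats('e6')"
```

```text
t: 33.85
tcp_pos: [0.5574, 0.1794, 0.3337]
tool_rot: [-0.006, 0.865, 0.501, -0.012]
wrist_force: [-0.1, -0.2, -0.7]
width: 1.001
297.3186396354542 297.3186396354542 257.470278397492 187.19927642196032 [[0.868, -0.497, -0.022], [-0.472, -0.837, 0.276], [-0.156, -0.229, -0.961]] [-0.387  0.392  0.436] cam [0.5887 0.2357 0.3018]
die top n 613 mid [0.6054 0.2572 0.0725] mean [0.6051 0.257  0.0735]
die top n 558 mid [0.5674 0.1951 0.0525] mean [0.5676 0.1954 0.0536]
hole 480 157 [49. 70.] [0.7911 0.0695 0.013 ]
hole 266 274 [43. 49.] [0.4995 0.0733 0.013 ]
hole 267 217 [50. 53.] [0.534 0.134 0.013]
hole 267 151 [56. 57.] [0.5686 0.1948 0.013 ]
hole 267 79 [57. 58.] [0.6031 0.2557 0.013 ]
```

View pics/e6.png

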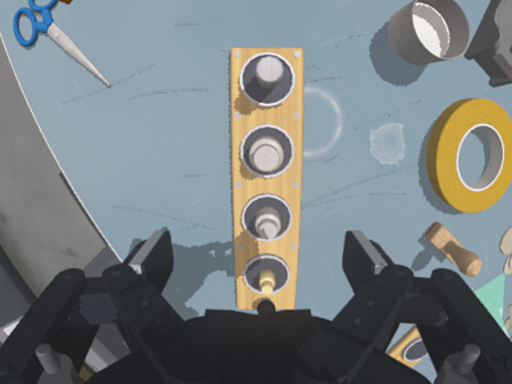

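All four are upright and centred within 3 mm, in the order brass, medium, wide, long from the knob. Handing in.

```bash
python3 -c "
from station import env
env.job_done();print(env.get_obs()['t'])"
```

```text
the job is handed in; nothing more can be done
the job is handed in; nothing more can be done
```

All four dies are now on the formerly empty rack in reverse order. From the knob they read brass, medium, wide, long; on the full rack they read long, wide, medium, brass. I handed the job in at about 34 s of the 118 s allowed.

- **Position:** the last wrist-camera check put every die top within about 3 mm of its seat centre, against the 15 mm limit.
- **Height and stance:** the die tops read 43.6, 47.7, 53.6 and 73.5 mm, which matches dies standing on the seat floor. All four look upright in the last picture. The gripper was open and raised clear of them.
- **Force:** the readings printed after each move stayed at a few newtons.
- **Disagreement along the way:** the fixed cameras first put the seats about 10 mm away from where the wrist camera saw them. The wooden board turned out to sit about 12 mm towards the knob relative to its row of seats. After allowing for that, the cameras agreed to about 6 mm, and I placed the dies by the wrist camera.
- **Tool tilt:** the tool drifted up to about 0.05 rad during long moves. I levelled it before each grasp and placement.

No check failed, but handing in gives no verdict, so I have no confirmation beyond these measurements.

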